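# Ready the gem lap for polishing

## Task

Get the lap drive ready for polishing: first draw the speed rod out from fully in to its middle click and leave it there. Then hang the loose belt cover on the housing: press the large end of its keyhole over the stud head until the plate lies flat on the sloping face, slide it down the slope as far as it goes so that it locks, and let go. Last, press the start button all the way down and release it, and do not knock the jar, loupe, mug or brush about.

Things in the scene. Friction and masses are not known exactly. Their poses are not given: they have to be found in the camera images.
- rod (a joint): travel of the speed rod out of its box, m: 0 = fully in, 0.016 = middle click, 0.032 = fully out; it starts fully in. Spring detents pull it into the nearest of the three clicks (a click draws it in from about 6 mm away); leaving a click takes about 6 N. It moves only along its own axis.
- rod_knob (a point): centre of the black round knob on the speed rod: diameter 26 mm, 22 mm long along z. z is the rod's axis, pointing out of the box, leaning 27 degrees from vertical towards the robot's side; x points up the slope, y across it. It moves with the rod; with the rod fully in this point is 37 mm off the face. Behind the knob is a 10 mm steel rod with a flat 24 mm collar at its foot.
- speedbox: grey console, 130 mm wide, that carries the speed rod; its sloping face, 190 mm long, looks up and towards the robot; the rod comes out at the middle of the face, 95 mm above the table. Origin: on the table, below the face's middle; x away from the robot, y left, z up. It may stand left or right of the drive housing.
- housing: the other grey console, 150 mm wide, that carries the stud; same sloping face, with a dark belt opening and pulley (flush, nothing to catch on) down the slope from the stud. Origin: on the table, below the face's middle; x away from the robot, y left, z up.
- stud: headed steel stud on the sloping face of the drive housing. Origin: at its foot, on the face. z: stud axis, square to the face, outwards, leaning 27 degrees from vertical towards the robot's side; x: up the slope; y: across. Shank 7 mm diameter; head 16 mm diameter, from 7 to 13 mm off the face, top tapered. The flat face reaches 45 mm up and 145 mm down the slope from the stud.
- cover_grip (a point): centre of the black upright grip on the loose belt cover: a block 12 mm (x) by 50 mm (y), standing from 4 to 34 mm above the plate's underside; this point is 19 mm above it. Plate: aluminium, 120 mm (x) by 84 mm (y), 4 mm thick, about 0.3 kg, starts flat on the table, underside down; its middle is 30 mm in +x from the grip. x points to the keyhole end, z upward, square to it.
- cover_hole (a point): centre of the large end of the cover's keyhole, at the plate's underside; 46 mm in +x from the grip. The large end is 23 mm across, corners cut.
- cover_slot (a point): the locked point of the keyhole, at the plate's underside: where the stud's axis comes when the cover is fully slid home; 26.5 mm in +x from the large end's centre. The slot between is 10 mm wide (15 mm for its first 5 mm). When the cover is hung, its x points up the slope.
- start (a joint): travel of the start button, m: 0 = released, 0.006 = fully down (about 5 N); it springs back.
- start_top (a point): centre of the top of the start button, a grey disc of 28 mm diameter on a grey box 75 by 65 by 35 mm on the table; pressed straight down.
- jar: small amber jar, 40 mm diameter, 42 mm high, origin under its centre; leave it where it is
- loupe: folded steel loupe, 45 by 26 by 14 mm, origin under its centre; leave it where it is
- cup: white mug, 66 mm diameter, 75 mm high, origin under its centre; leave it where it is
- brush: brush lying on the table, origin on its underside; leave it where it is
Not all that is in view belongs to the job. Leave any orange look-alike of the housing alone. What is shaped like the part that bears start but blue is not meant.

How it is judged (in metres and radians):
On the way, in this order (a step that is already met when the one before it is completed fails the run):
1. the speed rod is at its middle click (value of joint rod between 0.0132 and 0.0188 m), for 0.3 s.
2. the large end of the keyhole is over the stud head and the cover lies flat on the face (x of cover_hole in the frame of stud between -0.007 and 0.007 m and y of cover_hole in the frame of stud between -0.006 and 0.006 m and z of cover_hole in the frame of stud between -0.003 and 0.004 m and z of cover_slot in the frame of stud between -0.003 and 0.004 m), for 0.05 s.
3. the cover is slid down so that the stud is home in the narrow slot, and let go (x of cover_slot in the frame of stud between -0.006 and 0.006 m and y of cover_slot in the frame of stud between -0.003 and 0.003 m and z of cover_hole in the frame of stud between -0.003 and 0.004 m and z of cover_slot in the frame of stud between -0.003 and 0.004 m and angle between the x axis of cover_slot and the x axis of stud, either way round below 0.26 rad and contact force between the fingers and cover below 0.1 N), for 0.2 s.
4. the start button is pressed down with the cover locked and the rod at its middle click (all of step 1 and value of joint start above 0.0045 m and x of cover_slot in the frame of stud between -0.006 and 0.006 m and y of cover_slot in the frame of stud between -0.003 and 0.003 m and z of cover_hole in the frame of stud between -0.003 and 0.004 m and z of cover_slot in the frame of stud between -0.003 and 0.004 m and angle between the x axis of cover_slot and the x axis of stud, either way round below 0.26 rad), for 0.05 s.
At the end, for the whole second after the job is handed in: Rod at rest within 2.8 mm of its middle click; cover at rest, flat on the sloping face (4 mm), stud within 6 mm of the slot's locked point (3 mm sideways), plate straight on the slope within 15 degrees; the start button, pressed last, has sprung back (all of step 1 and x of cover_slot in the frame of stud between -0.006 and 0.006 m and y of cover_slot in the frame of stud between -0.003 and 0.003 m and z of cover_hole in the frame of stud between -0.003 and 0.004 m and z of cover_slot in the frame of stud between -0.003 and 0.004 m and angle between the x axis of cover_slot and the x axis of stud, either way round below 0.26 rad and value of joint start below 0.002 m and linear speed of cover below 0.01 m/s and velocity of joint rod between -0.01 and 0.01 m/s); the robot touches nothing.
It fails at once if the jar is moved more than 30 mm (distance of jar from where it was at the start of the episode above 0.03 m).
It fails at once if the loupe is moved more than 30 mm (distance of loupe from where it was at the start of the episode above 0.03 m).
It fails at once if the mug is moved more than 30 mm (distance of cup from where it was at the start of the episode above 0.03 m).
It fails at once if the brush is moved more than 30 mm (distance of brush from where it was at the start of the episode above 0.03 m).
It also fails if it takes over 64 s, if anything falls off the work surface, if the arm or the gripper's body presses on something with over 40 N, if the wrist force passes 120 N, or if a joint passes its speed limit or range.

## Robot

A 6-joint arm with a two-finger parallel gripper is mounted at the origin on the work surface. World frame = base frame: x ahead of the robot, y to its left, z up, the work surface at z = 0. Lengths are in mm, angles in rad, forces in N, time in s.
With the tool pointing down it reaches from about 275 to 850 mm from the base axis. Payload 19 kg.
Tool frame: the origin (TCP) lies between the finger pads; the fingertips stand 8 mm ahead of it and the grasp point (between the pads) lies 11 mm behind it; z points along the fingers, y is the line along which they close (so a half turn about z gives the same grasp; the last joint's range is limited). The gripper opens to 85 mm and grips with 20 to 120 N. Pads are 22 mm wide; open, the fingers measure 114 mm over their backs; the gripper's body (76 mm by 85 mm) begins 54 mm behind the grasp point. The pads swing forward as they close: fully open they stand 13 mm farther back than shut.
Start: joints at [-1.274, 0.15, 1.437, -0, 1.554, -0.134], TCP at [240.09, -522.444, 239.267] pointing down, gripper open.
Joint ranges: [-2.8, 2.8], [-0.68, 2.1], [0.12, 2.68], [-1.39, 4.53], [0.16, 2.79], [-2.81, 2.81]. Speed limits (rad/s): [1.89, 1.89, 2.22, 3.01, 3.01, 3.01].

## Interface

Orientations are given as a unit quaternion [x, y, z, w].
In Python, from workcell import movep, movel, move_j, release, grasp, dwell, solve_ik, camera, get_calibration, PlanningError, close_job, silhouettes, place_of, current_time, current_joint_pos, current_qvel, current_joint_torque, current_tcp_pos, current_eef_rot, current_force, current_moment, current_opening, current_grip_force gives the robot as it stands. Calls block until the motion is done:
- movep(position, orientation): joint-space move of the TCP to a pose.
- movel(position, rotation=None, vel=150, max_force=None): straight line of the TCP; rotation=None keeps the orientation; vel is the mean speed in mm/s. With max_force (N) it stops when the force on the tool has changed by that much, and returns True; else False.
- move_j(angles): joint-space move.
- release() and grasp(grasp_force=None): open the fingers fully, or close them until they stop; grasp_force is the grip in N (None keeps the last).
- dwell(seconds).
- solve_ik(position, orientation): joint angles nearest the present ones, or None.
- camera(name): name is "scene" or "top" or "wrist"; returns the picture (384x512x3 uint8, red, green, blue); there is no depth.
- get_calibration(name): a dict with "intrinsics" (3x3 intrinsics, pixels), "k1" (the pictures are not rectified: a ray, as slopes to the right and down, at radius r is drawn at 1 + k1 r^2 times it, then the intrinsics apply), "xyz" and "rotation" of the camera in the world; the wrist camera has in their place "mount" (4x4, takes a point from camera to tool coordinates, whose origin is the TCP and whose axes are the flange's). Camera axes: x right, y down, z forward; pixel columns grow to the right and rows downward; lengths in mm; the calibration is good to about 2 mm. A picture is of the moment at which its call begins: read the wrist's pose just before it. get_calibration takes no time and is no camera call.
A pose or a line that the arm cannot do raises PlanningError and nothing moves.
- close_job(): hands the job in; it is judged then, once.
Trained networks look in the newest picture that a camera, given by its name, has taken for a name from the list of things; names that differ only in an ending like _2 or _b are one class to them, and where a whole thing is asked for, a point or a joint stands for the part that bears it (a point fixed in the world has none). Each returns a list of dicts, best first, with "confidence" (0 to 1); they miss things now and then, are a little off and sometimes report something else, mostly with a low value. They report only what shows in the picture. A call takes as long as a camera call. They do not tell look-alikes from the thing itself.
- silhouettes(camera, query): "pixels" (384x512 bool, what is visible of it) and "box" ([left, top, right, bottom] as shares, 0 to 1, of the picture: columns of its width, rows of its height, round what is visible of it).
- place_of(camera, query): "xy" ([column, row] as shares, 0 to 1, of the picture: columns of its width, rows of its height: a listed point, or the origin of a listed thing).
Readings, each from a call of its own:
- current_time(): time.
- current_joint_pos(): joint angles.
- current_qvel(): joint speeds.
- current_joint_torque(): joint torques, N m.
- current_tcp_pos(): TCP position.
- current_eef_rot(): TCP orientation.
- current_force(): force on the tool from outside, world axes, zero at the start.
- current_moment(): the same for the moment, N m.
- current_opening(): finger opening in mm.
- current_grip_force(): force on a finger pad.
Only numpy, scipy, OpenCV 4.12 (cv2) and the standard library are available. Lean on these libraries where they do the work, as an engineer would, in place of code of your own. Each camera call takes 0.05 s, during which the arm holds its last target. There are 200 camera calls.

## Working session

There is one attempt and no reset: what is moved stays moved. The work goes in short steps, each a Python script; the robot and the scene stay as the last script left them, time stands still between calls to the robot, and variables do not carry over. Pictures are saved under pics/ and viewed, at most 10 in all, crops included, and the job is handed in when it is done.

```bash
ls; mkdir -p pics; cat > h.py <<'E'
import numpy as np, cv2
from workcell import *
from scipy.spatial.transform import Rotation as R
def save(name,fn):
    im=camera(name); cv2.imwrite('pics/'+fn,im[:,:,::-1]); return im
def campose(name,tcp=None,q=None):
    c=get_calibration(name)
    if 'mount' in c:
        m=np.array(c['mount']); Rt=R.from_quat(q).as_matrix()
        return c,Rt@m[:3,3]+tcp,Rt@m[:3,:3]
    r=np.array(c['rotation']); 
    if r.shape!=(3,3): r=R.from_quat(r).as_matrix()
    return c,np.array(c['xyz'],float),r
def ray(name,px,pose):
    c,o,Rm=pose; K=np.array(c['intrinsics']); k=c['k1']
    d=np.array([(px[0]-K[0,2])/K[0,0],(px[1]-K[1,2])/K[1,1]]); u=d.copy()
    for _ in range(20): u=d/(1+k*(u@u))
    v=Rm@np.array([u[0],u[1],1]); return o,v/np.linalg.norm(v)
def proj(P,pose):
    c,o,Rm=pose; K=np.array(c['intrinsics']); p=Rm.T@(np.asarray(P,float)-o); u=p[:2]/p[2]
    u=u*(1+c['k1']*(u@u)); return K[:2,:2]@u+K[:2,2]
def onz(r,z): o,v=r; return o+v*(z-o[2])/v[2]
def tri(rs):
    A=np.zeros((3,3));b=np.zeros(3)
    for o,v in rs:
        M=np.eye(3)-np.outer(v,v);A+=M;b+=M@o
    x=np.linalg.solve(A,b); return x,[np.linalg.norm((np.eye(3)-np.outer(v,v))@(x-o)) for o,v in rs]
E
cat > a.py <<'E'
from h import *
a=save('scene','s1.png');b=save('top','t1.png')
for n in('scene','top'):
    print(n,{k:np.round(v,3).tolist() for k,v in get_calibration(n).items()})
    for q in ['rod_knob','stud','speedbox','housing','cover_grip','cover_hole','cover_slot','start_top','jar','loupe','cup','brush']:
        print(n,q,[(np.round(np.array(d['xy'])*[512,384],1).tolist(),round(d['confidence'],2)) for d in place_of(n,q)])
print(get_calibration('wrist'), current_time(),current_eef_rot())
E
python3 a.py
python3 -c "
import cv2
cv2.imwrite('pics/t1b.png',cv2.resize(cv2.imread('pics/t1.png'),(800,600)));cv2.imwrite('pics/s1b.png',cv2.resize(cv2.imread('pics/s1.png'),(800,600)))"
```

```text
pics
scene {'intrinsics': [[364.261, 0.0, 253.159], [0.0, 364.261, 193.61], [0.0, 0.0, 1.0]], 'k1': 0.002, 'xyz': [993.29, -388.007, 1001.968], 'rotation': [0.824, 0.492, -0.145, -0.239]}
scene rod_knob [([364.9, 177.4], 0.41), ([262.9, 253.0], 0.36), ([319.2, 158.5], 0.26)]
scene stud [([267.1, 251.8], 0.9), ([80.4, 315.6], 0.71), ([136.8, 193.6], 0.46), ([231.8, 208.1], 0.34)]
scene speedbox [([356.6, 205.0], 0.69)]
scene housing [([146.9, 202.9], 0.88), ([257.4, 254.0], 0.86), ([97.4, 310.0], 0.66)]
scene cover_grip [([222.6, 208.0], 0.96), ([259.7, 254.8], 0.38)]
scene cover_hole [([233.6, 204.0], 0.58)]
scene cover_slot [([241.2, 206.1], 0.66)]
scene start_top [([318.4, 156.5], 0.6), ([333.8, 109.5], 0.54)]
scene jar [([276.5, 184.5], 0.64)]
scene loupe [([296.2, 210.2], 0.46)]
scene cup [([363.7, 140.3], 0.86)]
scene brush [([213.2, 310.5], 0.81), ([260.1, 255.5], 0.64)]
top {'intrinsics': [[422.524, 0.0, 246.961], [0.0, 422.524, 192.083], [0.0, 0.0, 1.0]], 'k1': 0.01, 'xyz': [301.785, -121.208, 1713.616], 'rotation': [0.714, -0.698, 0.039, -0.039]}
top rod_knob [([171.9, 156.8
[... 520 characters left out ...]
78.9], 0.47)]
top cup [([131.6, 209.4], 0.77)]
top brush [([305.6, 141.8], 0.54)]
{'intrinsics': array([[328.73232535,   0.        , 258.99059961],
       [  0.        , 328.73232535, 189.7866921 ],
       [  0.        ,   0.        ,   1.        ]]), 'k1': -0.08631942590274053, 'mount': array([[ 3.82188306e-04, -9.55642115e-01, -2.94530137e-01,
         7.63661241e+01],
       [ 9.99999709e-01,  1.70981681e-04,  7.42847244e-04,
         3.34327000e-01],
       [-6.59536854e-04, -2.94530335e-01,  9.55641903e-01,
        -1.34396954e+02],
       [ 0.00000000e+00,  0.00000000e+00,  0.00000000e+00,
         1.00000000e+00]])} 1.3 [ 9.76887748e-01  2.13752958e-01 -1.45221346e-05 -3.74939024e-05]
```

View pics/t1b.png

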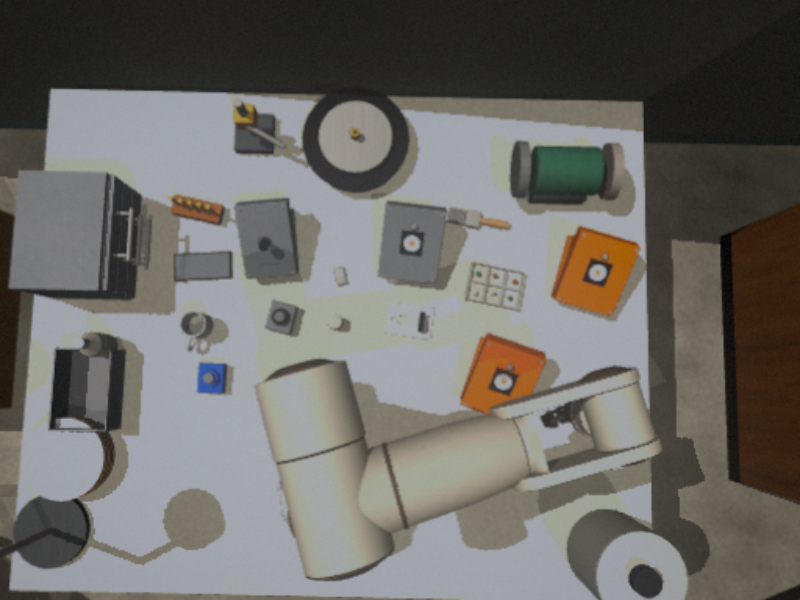

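View pics/s1b.png

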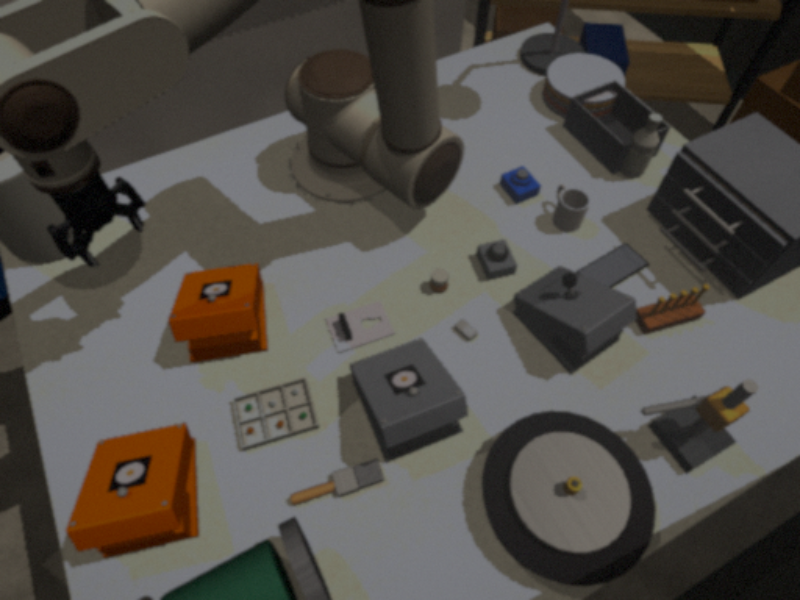

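The top view (512-px scale) shows the speedbox at (172,155), the grey housing at (265,155), and the flat cover at (263,205) with its grip on the right. It also shows the start box at (180,203), the jar at (215,206), the loupe at (217,176) and the mug at (127,209). The blue and orange look-alikes are to be ignored.

```bash
cat > b.py <<'E'
from h import *
P={n:campose(n) for n in('scene','top')}
def T(a,b): x,e=tri([ray('scene',a,P['scene']),ray('top',b,P['top'])]); return np.round(x,1),np.round(e,1)
D=dict(knob=((364.9,177.4),(171.9,156.8)),stud=((267.1,251.8),(265.9,145.4)),grip=((222.6,208),(270.7,203.2)),hole=((233.6,204),(258.8,206.3)),slot=((241.2,206.1),(251.4,202.5)),start=((318.4,156.5),(176.2,202.1)),jar=((276.5,184.5),(215,206)),loupe=((296.2,210.2),(215.7,178.9)),cup=((363.7,140.3),(131.6,209.4)),speedbox=((356.6,205),(173.8,161.2)),housing=((257.4,254),(265,165.9)))
for k,v in D.items(): print(k,*T(*v))
# go look: camera high above each; tool down, camera offset in tool x
q0=current_eef_rot(); print(R.from_quat(q0).as_matrix().round(2))
E
python3 b.py
```

```text
knob [607.7 174.2 137.4] [6.7 6.7]
stud [ 664.7 -181.5  108.1] [6.8 6.8]
grip [ 445.8 -210.    30.7] [4.2 4.2]
hole [ 433.9 -165.3    2.2] [2.1 2.1]
slot [ 447.9 -139.9   -9.7] [3. 3.]
start [436.4 155.7  56. ] [4.2 4.2]
jar [429.1   6.3 -12.5] [5.9 5.9]
loupe [542.7   9.8 -15.2] [2.7 2.7]
cup [415.3 355.7   3.5] [9.7 9.7]
speedbox [616.1 190.2 -18.8] [1.7 1.7]
housing [ 608.2 -182.1  -23. ] [9.6 9.6]
[[ 0.91  0.42 -0.  ]
 [ 0.42 -0.91  0.  ]
 [-0.   -0.   -1.  ]]
```

```bash
cat > c.py <<'E'
from h import *
import pickle
V={}
Q=[1,0,0,0]
for n,p,qs in [('cover',(400,-175,240),['cover_grip','cover_hole','cover_slot']),('housing',(560,-180,320),['stud','housing','cover_grip','cover_hole','cover_slot']),('box',(540,170,320),['rod_knob','speedbox','start_top']),('start',(400,150,260),['start_top','rod_knob','cup','jar'])]:
    movep(p,Q); dwell(0.2)
    t=np.array(current_tcp_pos());q=current_eef_rot(); im=save('wrist',f'w_{n}.png'); ps=campose('wrist',t,q)
    V[n]=(t,q)
    for k in qs:
        for d in place_of('wrist',k):
            px=np.array(d['xy'])*[512,384]
            h={'cover_grip':19,'cover_hole':0,'cover_slot':0,'stud':117.7,'rod_knob':128,'start_top':45}.get(k,0)
            print(n,k,px.round(1),round(d['confidence'],2),onz(ray('wrist',px,ps),h).round(1))
pickle.dump(V,open('V.pkl','wb')); print(current_time())
m=np.vstack([np.hstack([cv2.imread(f'pics/w_{a}.png') for a in r]) for r in (('cover','housing'),('box','start'))])
cv2.imwrite('pics/m1.png',cv2.resize(m,(800,600),interpolation=cv2.INTER_AREA))
E
python3 c.py
```

```text
cover cover_hole [247.2 116. ] 0.66 [ 447.4 -162.5    0. ]
cover cover_slot [251.3 116.9] 0.62 [ 446.4 -167.1    0. ]
housing stud [257.9  54.9] 0.78 [ 668.  -179.2  117.7]
housing housing [257.4  95.4] 0.79 [ 627.8 -178.2    0. ]
housing cover_grip [277.9 232. ] 0.63 [ 437.6 -207.7   19. ]
housing cover_hole [250.  221.6] 0.64 [ 446.  -166.9    0. ]
housing cover_slot [230.1 223. ] 0.79 [ 443.7 -137.1    0. ]
box rod_knob [249.6  96.8] 0.67 [609.8 178.  128. ]
box speedbox [247.7  81.2] 0.83 [627.3 183.7   0. ]
box start_top [277.7 228.2] 0.93 [436.2 143.7  45. ]
box start_top [157.3 322.8] 0.8 [278.1 324.7  45. ]
start start_top [114.8 264. ] 0.69 [274.5 326.5  45. ]
start start_top [260.8 126.5] 0.6 [439.3 148.1  45. ]
start cup [ 86.  143.6] 0.94 [415.4 363.6   0. ]
7.2
```

View pics/m1.png

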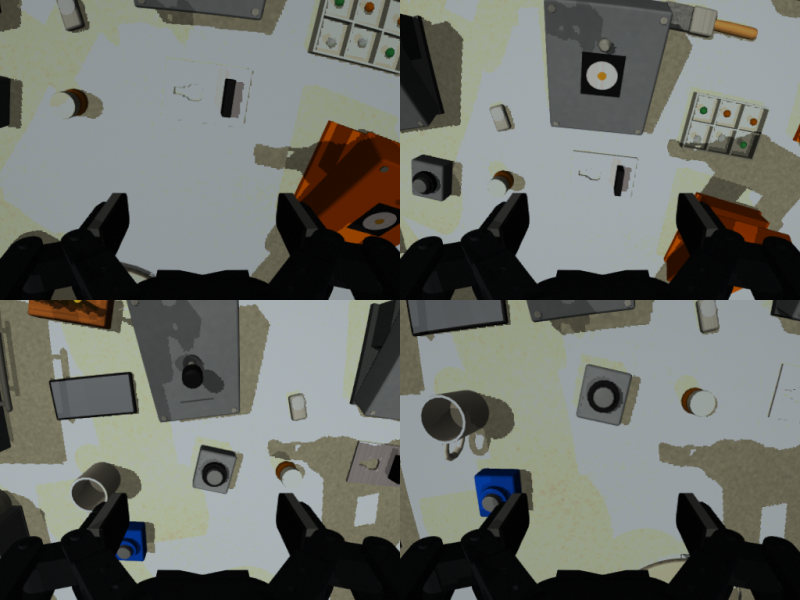

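```bash
cat > d.py <<'E'
from h import *
import pickle
V=pickle.load(open('V.pkl','rb'))
def edge(n,a,b,off):
    ps=campose('wrist',*V[n]); f=512/400
    A,B=[onz(ray('wrist',((p[0]-off[0])*f,(p[1]-off[1])*f),ps),51.9) for p in (a,b)]
    d=A-B; print(n,A.round(),B.round(),'w',np.linalg.norm(d).round(1),'yaw',np.degrees(np.arctan2(-d[0],d[1])).round(1),'mid',((A+B)/2).round()); return np.arctan2(-d[0],d[1]),(A+B)/2
for n,a,b,off in (('box',(158,421),(240,413),(0,300)),('housing',(550,125),(661,134),(400,0))):
    y,m=edge(n,a,b,off); c=m+95*np.cos(np.radians(27))*np.array([np.cos(y),np.sin(y),0]); print(' face mid',c.round(1))
    if n=='box': yb=y
def slopeR(yaw):  # columns x up slope, y across, z out
    return R.from_euler('z',yaw)*R.from_euler('y',-27,degrees=True)
S=slopeR(yb); print(S.as_matrix().round(2))
Z=S.as_matrix()[:,2]; q=(S*R.from_quat([1,0,0,0])).as_quat()
k=np.array([608.5,176,128])
movep(k+Z*90,q); dwell(.2)
t=np.array(current_tcp_pos());qq=current_eef_rot();save('wrist','w_k.png');pickle.dump((t,qq),open('k.pkl','wb'));ps=campose('wrist',t,qq)
for n in('rod_knob','speedbox'):
    for d in place_of('wrist',n):
        px=np.array(d['xy'])*[512,384]; print(n,px,d['confidence'],onz(ray('wrist',px,ps),128 if n!='speedbox' else 0))
print('expected px',proj(k,ps),current_time())
E
python3 d.py
```

```text
box [538. 240.  52.] [551. 109.  52.] w 130.7 yaw 5.5 mid [545. 175.  52.]
 face mid [628.9 182.7  51.9]
housing [551. -96.  52.] [ 536. -275.   52.] w 179.6 yaw -4.8 mid [ 543. -186.   52.]
 face mid [ 627.6 -192.9   51.9]
[[ 0.89 -0.1  -0.45]
 [ 0.09  1.   -0.04]
 [ 0.45  0.    0.89]]
rod_knob [253.184  202.2912] 0.98 [606.02856136 179.91556397 128.        ]
speedbox [254.976  200.4096] 0.58 [625.38858271 182.00610214   0.        ]
expected px [258.92838324 199.43187671] 8.275
```

View pics/w_k.png

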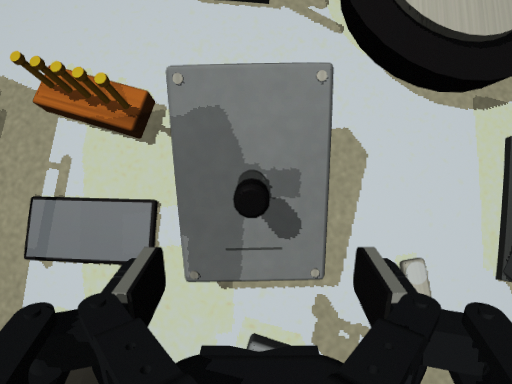

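```bash
cat > e.py <<'E'
from h import *
q=np.array(current_eef_rot()); Z=-R.from_quat(q).as_matrix()[:,2]
k=np.array([607,180.5,128.])
movel(k+Z*60,vel=200)
print(movel(k-Z*11,vel=100,max_force=15))
f0=np.array(current_force())
grasp(50); dwell(.2); print('open',current_opening(),(np.array(current_force())-f0).round(1),current_grip_force())
p=np.array(current_tcp_pos()); print((p-k)@Z)
movel(p+Z*16.5,vel=25); dwell(.3); print((np.array(current_force())-f0).round(1),(np.array(current_tcp_pos())-p)@Z)
release(); dwell(.3)
movel(k+Z*90,vel=200); dwell(.2)
t=np.array(current_tcp_pos());qq=current_eef_rot();save('wrist','w_k2.png');ps=campose('wrist',t,qq)
for n in('rod_knob',):
    for d in place_of('wrist',n): print(n,np.array(d['xy'])*[512,384],d['confidence'])
for s in (0,16,32): print(s,proj(k+s*Z,ps))
print(current_time())
E
python3 e.py
```

```text
False
open 24.12232257823254 [-6.1  6.7  6.3] 48.529562026960775
-10.503153020554858
[ 2.7  2.7 -4.7] 16.439664405284024
rod_knob [262.6048 204.5952] 0.85
0 [258.7877915  198.78956585]
16 [258.79381101 206.50815256]
32 [258.80075081 215.37508715]
13.15
```

View pics/w_k2.png

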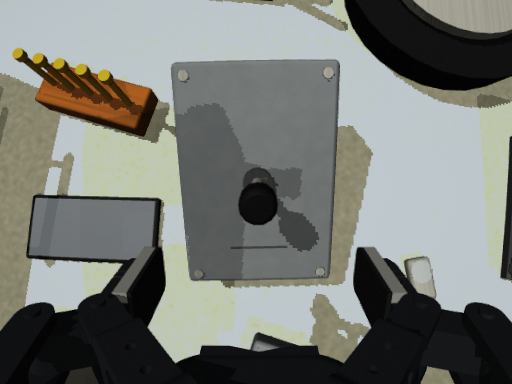

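The knob now sits about 7 px lower and looks larger at (258,203), which matches the middle click (predicted shift 7.7 px). Next I look at the cover and the housing from close by.

```bash
cat > f.py <<'E'
from h import *
import pickle
Z=-R.from_quat(current_eef_rot()).as_matrix()[:,2]
V={}
def look(n,p,q,qs):
    movep(p,q); dwell(.2); t=np.array(current_tcp_pos());qq=current_eef_rot();save('wrist',f'x_{n}.png');V[n]=(t,qq);ps=campose('wrist',t,qq)
    for k,h in qs:
        for d in place_of('wrist',k):
            px=np.array(d['xy'])*[512,384]; print(n,k,px.round(1),round(d['confidence'],2),onz(ray('wrist',px,ps),h).round(1))
movel(np.array(current_tcp_pos())+Z*60,vel=250)
S=R.from_euler('z',-5,degrees=True)*R.from_euler('y',-27,degrees=True)
qh=(S*R.from_quat([1,0,0,0])).as_quat(); zz=S.as_matrix()[:,2]
look('stud',np.array([668,-180,117.7])+zz*130-S.as_matrix()[:,0]*20,qh,[('stud',117.7),('housing',0)])
look('cov',(440,-185,150),[1,0,0,0],[('cover_grip',19),('cover_hole',0),('cover_slot',0)])
pickle.dump(V,open('V2.pkl','wb'))
for nm,sg in (('A',1),('B',-1)):
    for nm2,Rc in (('flat',R.from_euler('z',93,degrees=True)),('hung',S)):
        M=Rc.as_matrix(); y=sg*M[:,0]; z=-M[:,2]; q=R.from_matrix(np.c_[np.cross(y,z),y,z]).as_quat()
        print(nm,nm2,solve_ik((440,-208,60) if nm2=='flat' else (620,-175,150),q))
print(current_time(),current_joint_pos())
m=np.hstack([cv2.imread(f'pics/x_{a}.png') for a in ('stud','cov')]); cv2.imwrite('pics/m2.png',cv2.resize(m,(800,300),interpolation=cv2.INTER_AREA))
E
python3 f.py
```

```text
stud stud [262.  159.6] 0.95 [ 668.9 -181.2  117.7]
stud housing [262.7 225.4] 0.96 [ 622.8 -179.2    0. ]
cov cover_grip [287.5 185.8] 0.78 [ 439. -209.   19.]
cov cover_hole [237.7 174.2] 0.71 [ 444.2 -166.     0. ]
cov cover_slot [207.5 171.2] 0.88 [ 447. -139.    0.]
A flat [-6.00056430e-01  1.03116001e-01  1.87171881e+00 -4.44089210e-16
  1.16675784e+00 -2.22321263e+00]
A hung [-0.48073197  0.0809059   1.77127436  0.23115291  0.86291104 -0.50612263]
B flat [-6.00056430e-01  1.03116001e-01  1.87171881e+00 -4.44089210e-16
  1.16675784e+00  9.18380020e-01]
B hung [-0.48073197  0.0809059   1.77127436  0.23115291  0.86291104  2.63547002]
16.3083 [-5.59377942e-01 -5.27151178e-03  1.78704623e+00  1.65152459e-04
  1.35923743e+00  1.01122936e+00]
```

View pics/x_stud.png

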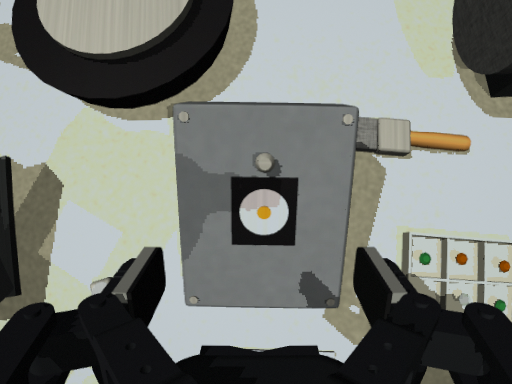

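View pics/x_cov.png

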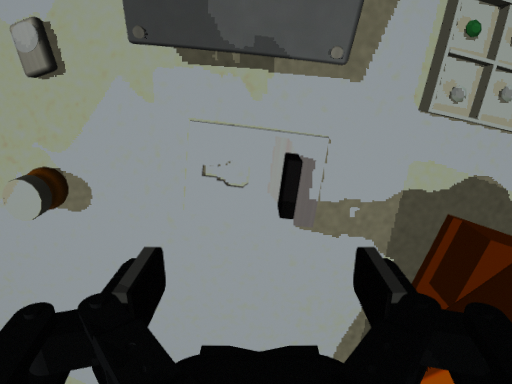

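The stud head is at (264,161) in the housing view, and the housing yaw is about -6°. In the cover view, the grip is at (289,185), the plate edge runs about 6.5° down to the right, and the large hole is at (238,174). I grasp the cover now.

```bash
cat >> h.py <<'E'
def toolq(Rc):
    M=Rc.as_matrix(); y=M[:,0]; z=-M[:,2]; return R.from_matrix(np.c_[np.cross(y,z),y,z]).as_quat()
SH=R.from_euler('z',-5.8,degrees=True)*R.from_euler('y',-27,degrees=True)
E
cat > g.py <<'E'
from h import *
Rc=R.from_euler('z',83.5,degrees=True); q=toolq(Rc)
g=np.array([439,-210,0.])
movep(g+[0,0,110],q)
print(movel(g+[0,0,15.5],vel=120,max_force=12),current_tcp_pos())
grasp(80); dwell(.3); print('open',current_opening(),current_grip_force(),current_force())
movel(g+[0,0,130],vel=150); dwell(.3)
print(current_opening(),current_force())
t=np.array(current_tcp_pos());qq=current_eef_rot();save('wrist','hand.png');ps=campose('wrist',t,qq)
M=R.from_quat(qq).as_matrix()
for k,h in (('cover_grip',-4),('cover_hole',15),('cover_slot',15)):
    nom=t+M@np.array([0,{'cover_grip':0,'cover_hole':46,'cover_slot':72.5}[k],h])
    for d in place_of('wrist',k):
        px=np.array(d['xy'])*[512,384]; o,v=ray('wrist',px,ps)
        o2=M.T@(o-t);v2=M.T@v; print(k,px.round(1),round(d['confidence'],2),'tool xyz',(o2+v2*(h-o2[2])/v2[2]).round(1),'nom px',proj(nom,ps).round(1))
print(current_time())
E
python3 g.py
```

```text
False [ 439.33569772 -210.24250643   16.11108663]
open 10.956279802860644 79.08690690994263 [-1.3693736   0.96359662  5.57096481]
10.546188552667893 [ 0.08268834 -0.03028711 -3.66111093]
cover_grip [260.8 261.1] 0.65 tool xyz [ 0.3  1.1 -4. ] nom px [258.2 261.6]
cover_slot [402.2 243.2] 0.79 tool xyz [-0.7 73.4 15. ] nom px [400.6 241.9]
22.3417
```

View pics/hand.png

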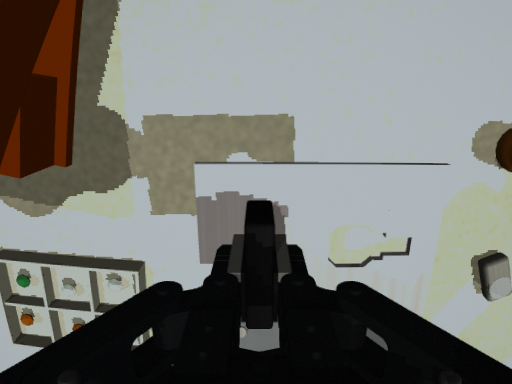

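```bash
cat > i.py <<'E'
from h import *
q=toolq(SH); M=R.from_quat(q).as_matrix(); Zs=SH.as_matrix()[:,2]; X=SH.as_matrix()[:,0];Y=SH.as_matrix()[:,1]
s=np.array([668.5,-181,117.7]); hole=np.array([-0.5,46,15.5])
tcp=lambda d,dx=0,dy=0: s+d*Zs+dx*X+dy*Y-M@hole
movel(np.array(current_tcp_pos())+[0,0,60],vel=250)
movep(tcp(100),q)
movel(tcp(35),vel=150); dwell(.3)
t=np.array(current_tcp_pos());qq=current_eef_rot();im=save('wrist','hang.png');ps=campose('wrist',t,qq)
print('err',(t-tcp(35)).round(2))
for d in place_of('wrist','stud'):
    px=np.array(d['xy'])*[512,384]; o,v=ray('wrist',px,ps); P=onz((o,v),117.7)
    print('stud',px.round(1),round(d['confidence'],2),P.round(1),'slope xy off',((P-s)@X).round(1),((P-s)@Y).round(1))
for k in ('cover_hole','cover_slot'):
  for d in place_of('wrist',k): print(k,np.array(d['xy'])*[512,384],d['confidence'])
print('nom stud foot',proj(s,ps),'head top',proj(s+13*Zs,ps),'hole',proj(s+35*Zs,ps),'slot',proj(s+35*Zs+26.5*X,ps))
f=proj(s+35*Zs,ps).astype(int); c=im[max(0,f[1]-100):f[1]+80,f[0]-140:f[0]+120]
cv2.imwrite('pics/hangc.png',cv2.resize(c[:,:,::-1],None,fx=3,fy=3)); print('crop origin',f[0]-140,max(0,f[1]-100),c.shape,current_time(),current_joint_pos())
E
python3 i.py
```

```text
err [ 0.04 -0.14  0.88]
stud [327.5 222.7] 0.65 [ 665.1 -182.3  117.7] slope xy off -2.9 -1.7
cover_slot [400.6912 241.9968] 0.66
nom stud foot [331.84734075 219.18709599] head top [336.62906977 227.81615126] hole [346.27841746 245.28060775] slot [397.00020086 244.76695043]
crop origin 206 145 (180, 260, 3) 25.2667 [-0.48960412  0.0573256   1.81401877  0.23231278  0.84285801 -0.50566779]
```

View pics/hangc.png

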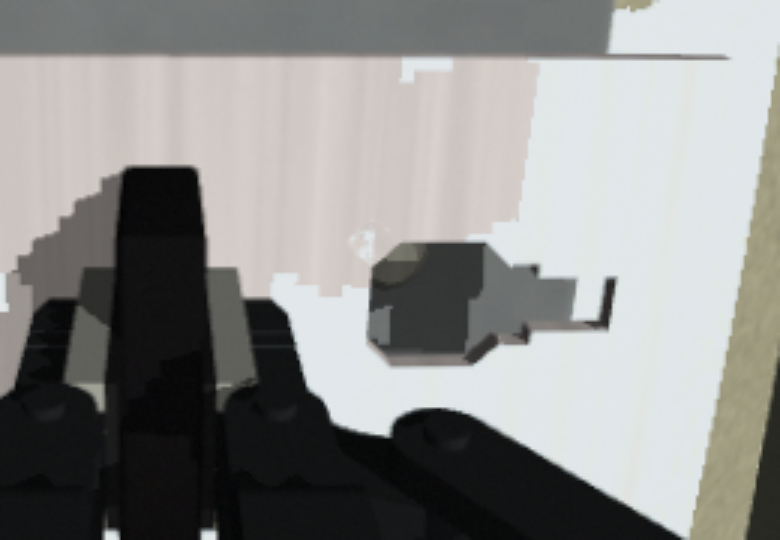

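The stud head shows inside the large hole, with its lower rim at about (338,240) and its right rim at about (349,231), all within 1 mm of prediction. I shift 1 mm down the slope, press, then slide.

```bash
cat > j.py <<'E'
from h import *
q=toolq(SH); M=R.from_quat(q).as_matrix(); Zs=SH.as_matrix()[:,2]; X=SH.as_matrix()[:,0];Y=SH.as_matrix()[:,1]
s=np.array([668.5,-181,117.7]); hole=np.array([-0.5,46,15.5])
tcp=lambda d,dx=0,dy=0: s+d*Zs+dx*X+dy*Y-M@hole
def st():
    e=np.array(current_tcp_pos())-tcp(0); f=np.array(current_force()); return [(e@a).round(1) for a in (X,Y,Zs)],[(f@a).round(1) for a in (X,Y,Zs)]
print(st())
movel(tcp(16,-1),vel=60)
r=movel(tcp(-4,-1),vel=20,max_force=12); dwell(.2); print('press',r,st(),current_opening(),current_time())
E
python3 j.py
```

```text
([np.float64(0.1), np.float64(-0.0), np.float64(35.2)], [np.float64(-2.6), np.float64(-0.0), np.float64(-2.6)])
press True ([np.float64(-1.1), np.float64(0.0), np.float64(0.9)], [np.float64(-1.2), np.float64(0.8), np.float64(7.7)]) 10.355171867043136 26.6667
```

```bash
sed '/^print(st())/,$d' j.py > k.py; cat >> k.py <<'E'
r=movel(tcp(0.3,-32),vel=30,max_force=25); dwell(.2); print('slide',r,st(),current_opening(),current_time())
E
python3 k.py
```

```text
slide True ([np.float64(-28.3), np.float64(-1.3), np.float64(1.0)], [np.float64(5.8), np.float64(-1.6), np.float64(-1.6)]) 10.501865008347854 27.7917
```

```bash
cat > l.py <<'E'
from h import *
Zs=SH.as_matrix()[:,2]
release(); dwell(.4)
p=np.array(current_tcp_pos()); movel(p+Zs*120,vel=200)
S=SH; qh=(S*R.from_quat([1,0,0,0])).as_quat()
movep(np.array([668.5,-181,117.7])+Zs*150-S.as_matrix()[:,0]*20,qh); dwell(.2)
t=np.array(current_tcp_pos());qq=current_eef_rot();save('wrist','hung.png');ps=campose('wrist',t,qq)
s=np.array([668.5,-181,117.7]);X=S.as_matrix()[:,0]
print('stud top nom',proj(s+13*Zs,ps),'grip nom',proj(s+19*Zs-72.5*X,ps),'plate top corners',[proj(s+4*Zs+X*a+S.as_matrix()[:,1]*b,ps).round() for a,b in ((17.5,42),(17.5,-42),(-102.5,42),(-102.5,-42))])
for k in('cover_grip','stud'): print(k,[(np.array(d['xy'])*[512,384],d['confidence']) for d in place_of('wrist',k)])
print(current_time())
E
python3 l.py
```

```text
stud top nom [259.23187982 158.62711122] grip nom [259.12637237 240.49038969] plate top corners [array([210., 136.]), array([309., 136.]), array([215., 262.]), array([303., 262.])]
cover_grip [(array([257.0752, 239.1936]), 0.55)]
stud [(array([261.2224, 156.7872]), 0.85)]
31.5083
```

View pics/hung.png

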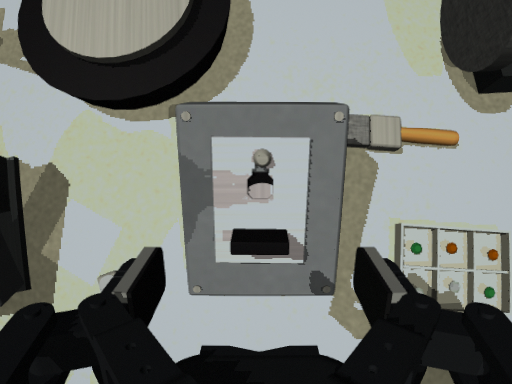

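The cover hangs straight and locked: the stud is at (262,158) in the slot, and the plate corners match prediction to within 3 px. Next is the start button.

```bash
cat > n.py <<'E'
from h import *
import pickle
V=pickle.load(open('V.pkl','rb'))
q=[1,0,0,0]
p=np.array(current_tcp_pos()); movel(p+[-60,0,60],vel=250)
movep((415,146,200),q); grasp(40); dwell(.2)
t=np.array(current_tcp_pos());qq=current_eef_rot();camera('wrist');ps=campose('wrist',t,qq)
rs=[ray('wrist',(277.7,228.2),campose('wrist',*V['box'])),ray('wrist',(260.8,126.5),campose('wrist',*V['start']))]
for d in place_of('wrist','start_top'):
    px=np.array(d['xy'])*[512,384]; r=ray('wrist',px,ps); P=onz(r,48)
    print(px,d['confidence'],P.round(1))
    if abs(P[:2]-[437,146]).max()<15: rs.append(r)
x,e=tri(rs); print('tri',x.round(1),np.round(e,1),len(rs),current_time())
x=onz(rs[-1],x[2]) if 38<x[2]<60 else onz(rs[-1],47)
print('target',x)
assert abs(x[:2]-[437,146]).max()<10
movep((x[0],x[1],100),q)
f0=np.array(current_force())
r=movel((x[0],x[1],75),vel=80)
r=movel((x[0],x[1],40),vel=25,max_force=14); z=current_tcp_pos()[2]
dwell(.15); print(r,'tip z',z-8,(np.array(current_force())-f0).round(1))
movel((x[0],x[1],180),vel=150); dwell(.3); print(current_time())
E
python3 n.py
```

```text
[ 92.1088 303.0912] 0.65 [277.4 323.   48. ]
[258.2016 147.6096] 0.64 [442.  146.7  48. ]
tri [442.3 146.5  58.8] [1.9 2.3 1.5] 3 34.3833
target [443.82401463 146.69024237  58.80332524]
True tip z 50.814962720607305 [-5.8 -0.2 16.9]
37.5333
```

```bash
cat > o.py <<'E'
from h import *
x=(441.5,146.5)
movel((*x,75),vel=150); f0=np.array(current_force())
for tgt in np.arange(67,54,-1.0):
    r=movel((*x,tgt),vel=30,max_force=20); f=(np.array(current_force())-f0)[2]; print(round(current_tcp_pos()[2]-8,1),round(f,1),end=' | ')
    if r or f>14: break
dwell(.2); movel((*x,180),vel=150); dwell(.3)
save('top','t2.png');save('wrist','fin.png')
for k in('jar','loupe','cup','brush','rod_knob'): print(k,[((np.array(d['xy'])*[512,384]).round(1),round(d['confidence'],2)) for d in place_of('top',k)])
print(current_time())
E
python3 o.py
```

```text
59.0 -1.7 | 58.0 -1.3 | 57.0 -0.3 | 56.0 -0.1 | 55.0 1.6 | 54.0 1.3 | 53.0 2.7 | 52.0 2.6 | 51.0 3.7 | 50.8 18.4 | jar [(array([218. , 207.7]), 0.52)]
loupe [(array([216.7, 179.6]), 0.4)]
cup [(array([134.9, 212.6]), 0.74)]
brush [(array([305.3, 138.6]), 0.52)]
rod_knob [(array([166.9, 156.6]), 0.63)]
42.8667
```

The force curve shows about 6 mm of spring travel and then a hard stop, so the button goes fully down. The bystanders have not moved.

```bash
python3 -c "
from workcell import *
print(close_job())"
```

```text
the job is handed in; nothing more can be done
None
```

The job is handed in at about 43 s: the rod is at its middle click, the cover is hung and locked, the start button was pressed fully down (twice, the second press to check its travel) and released, and the jar, loupe, mug and brush look unmoved; no verdict came back.

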